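# Tug, free and hold open the centrifuge lid

## Robot

A 6-joint arm with a two-finger parallel gripper is mounted at the origin on the work surface. World frame = base frame: x ahead of the robot, y to its left, z up, the work surface at z = 0. Lengths are in m, angles in rad, forces in N, time in s.
With the tool pointing down it reaches from about 0.225 to 0.875 m from the base axis. Payload 3.4 kg.
Tool frame: the origin (TCP) lies between the finger pads, 19 mm behind the fingertips; this is the grasp point; x points along the fingers, y is the direction in which the jaws open and shut, and the axes are right-handed (so a half turn about x gives the same grasp; the last joint's range is limited). The gripper opens to 85 mm and grips with 20 to 120 N. Pads are 22 mm wide; open, the fingers measure 114 mm over their backs; the gripper's body (76 mm by 85 mm) begins 54 mm behind the grasp point. The pads swing forward as they close: fully open they stand 13 mm farther back than shut.
Start: joints at [0.993, 0.276, 1.505, -0, 1.361, -0.121], TCP at [0.254, 0.516, 0.25] pointing down, gripper open.
Joint ranges: [-2.89, 2.89], [-0.75, 2.08], [0.22, 2.7], [-1.18, 4.32], [0.11, 2.71], [-2.7, 2.7]. Speed limits (rad/s): [2.57, 2.57, 3.14, 3.14, 3.14, 3.14].

## Interface

Orientations are given as a unit quaternion [w, x, y, z].
In Python, from rig import readout, eyes, job gives the robot as it stands. The module is installed in compiled form; this text tells all that it offers.
- The arm moves only by the tool carry_out, never from a script. Its argument "deltas" is one flat list of numbers, 7 for each row, row after row: the shift along the tool's x, y, z scaled (see below), then the turn, a rotation vector about the tool's x, y, z scaled (see below), then the opening, from -1 (shut) to 1 (fully open). In form: [dx, dy, dz, ax, ay, az, grip, dx, dy, dz, ax, ay, az, grip, ...]. A call has 1 to 10 rows; each row shifts and turns the commanded pose from where the row before left it, along the tool's axes as they then stand; what a row does not reach is not made up. The controller multiplies each number of a shift by 60 mm and each number of a turn by 4 degrees. A row lasts 1/8 s, in which the tool goes at most 62.5 mm and 10.7 degrees, less where a joint would pass 70% of its speed; a pose out of reach is approached as far as the arm can. A call with a number of a shift or a turn outside -1 to 1 is refused whole. A call with a gripper value outside its range is refused whole. The fingers move at their own pace and stop on an object; "newtons" is the grip in N (left out, the last holds). Time passes only in rows, so rows that do not move let the fingers close. It gives the time, the measured TCP pose, the force and the opening at its end, in the units of the state.
- readout.get_state(): the state, without advancing time (a new reading comes with each control period).
- eyes.get_image(name): name is "side" or "top"; returns a dict with "color" (384x512x3 uint8, red, green, blue), "z_map" (384x512 float32, m along the optical axis (not along the pixel's ray), 0 where there is no reading), "mtx" (3x3 intrinsics, pixels), "distortion" ([k1, k2, p1, p2, k3] as OpenCV has them; the pictures are not rectified), "origin" and "orientation" of the camera in the world. Camera axes: x right, y down, z forward; pixel columns grow to the right and rows downward; lengths in m; the calibration is good to about 2 mm. A picture is of the moment at which its call begins.
- job.sign_off(): hands the job in, once; it reports no verdict.
The state is a dict: "clock": time; "qpos": joint angles; "qd": joint speeds; "effort": joint torques, N m; "position": TCP position; "ee_rot": TCP orientation; "contact_force": force on the tool from outside, world axes, zero at the start; "moment": the same for the moment, N m; "width": finger opening in m.
Only numpy, scipy, OpenCV 4.12 (cv2) and the standard library are available. Lean on these libraries where they do the work, as an engineer would, in place of code of your own. Each camera call takes 0.05 s, during which the arm holds its last target.

## Task

The clear lid of the bench centrifuge may or may not be caught by its hidden catch: take its grip and give it a firm tug upwards to find out, before touching the release. If it is caught, push the release tab all the way away from you, then swing the lid up by its grip; if it comes freely, leave the release alone and just swing it up. Do not wrench the lid against the catch or disturb the other things on the bench, and finish still gripping the lid's grip, holding the lid still and steeply open (about 60 degrees), because it falls shut if let go.

Things in the scene. Friction and masses are not known exactly. Their poses are not given: they have to be found in the camera images.
- centrifuge: White bench microcentrifuge, fixed. Origin on the bench under the centre of its round bowl; x to its back (hinge side), y to its left, z up. Housing x = -130 to +130, y = -185 to +110 mm, deck 85 mm high; the bowl's black rim (radius 95 mm) rises to 116 mm, the lid closes over it. The release tab stands on the deck right of the lid.
- lid (a joint): Lid angle, rad: 0 shut, grows as its front edge swings up and back, stop at 1.35. 0.35 to 0.7 kg; falls shut from any angle unless held. A free lid lifts with 2 to 5 N at the grip; a caught one gives 1 to 4 mm at the grip and then stops dead. A firm tug is about 8 to 15 N beyond the weight; over 50 N on the catch is wrenching.
- lid_grip (a point): Middle of the lid's grip: round steel bar 12 mm thick, 114 mm long along the lid's y, on two posts 86 mm apart inside. Lid shut: 170 mm above the bench, 43 mm above the lid, 195 mm in front (-x) of and 48 mm above lid_hinge; it swings on an arc about that. Pinch from above, fingers closing along the centrifuge's x; the bar can turn between the pads. Axes as the lid's.
- lid_hinge (a point): Middle of the lid's hinge line, fixed, 122 mm above the bench and 110 mm behind the bowl's centre; the hinge runs along its y axis. Axes as the centrifuge's.
- release (a joint): Travel of the release tab, m: 0 as found, grows as it slides along the centrifuge's +x (to its back), stop at 0.020. It stays where it is left; takes about 6 N, up to 12 N where it picks up the catch. A caught lid is free only from about 0.017, so push it to the stop. It looks the same whether the lid is caught or free.
- release_tab (a point): Middle of the release tab: black ribbed block 14 mm (x) x 32 mm (y) x 28 mm high on the right-hand deck; the point is 14 mm above its foot, 100 mm above the bench. The deck is clear 60 mm before and behind it. Axes as the centrifuge's.
- tube_rack: Bystander, to be left alone: blue tube rack 100 x 60 mm, 76 mm high with its yellow-capped tubes, left of the centrifuge. Origin at the centre of its underside.
- reagent_bottle: Bystander, to be left alone: amber bottle, 60 mm wide, 130 mm high, to the right of the release. Origin at the centre of its underside.
- small_bottle: Bystander, to be left alone: white bottle, 44 mm wide, 85 mm high, right of the centrifuge. Origin at the centre of its underside.
- tip_box: Bystander, to be left alone: grey pipette-tip box with a clear cover, 80 x 110 mm, 59 mm high, left of the centrifuge near its front. Origin at the centre of its underside.
- beaker: Bystander, to be left alone: open glass beaker, 68 mm wide, 85 mm high, left of the centrifuge. Origin at the centre of its underside.
- sample_jar: Bystander, to be left alone: white jar, 50 mm wide, 60 mm high, right of the centrifuge near its front. Origin at the centre of its underside.

How it is judged:
On the way, in this order (a step that is already met when the one before it is completed fails the run):
1. the lid's grip is tugged upwards, before the release is touched: either it lifts or it pulls on the catch (distance of release_tab from where it was at the start of the episode below 0.004 m and contact force between the fingers and lid above 1 N and (contact force between lid and centrifuge above 3 N or value of joint lid above 0.05 rad)), for 0.02 s.
2. the lid is swung up in the fingers (value of joint lid above 0.5 rad and contact force between the fingers and lid above 1 N), for 0.1 s.
At the end, for the whole second after the job is handed in: robot grips the lid bar (TCP within 35 mm), nothing else touches the lid, lid still (under 0.05 rad/s) and open over 0.87 rad (50 degrees); release tab within 4 mm of where it was found if the lid was free, past 15 mm and holding back the catch if it was caught (value of joint lid above 0.87 rad and velocity of joint lid between -0.05 and 0.05 rad/s and contact force between the fingers and lid above 1 N and distance between the grasp point and lid_grip below 0.035 m and contact force between lid and centrifuge below 0.5 N and (distance of release_tab from where it was at the start of the episode below 0.004 m or (value of joint release above 0.015 m and contact force between release and centrifuge above 0.15 N))); the arm keeps its last pose, push and grip.
It fails at once if the lid is wrenched against its catch (more than 50 N) (contact force between lid and centrifuge above 50 N).
It fails at once if a bystander is shifted more than 30 mm (distance of any of tube_rack, reagent_bottle, small_bottle, tip_box, beaker, sample_jar from where it was at the start of the episode above 0.03 m).
It fails at once if a bystander is tipped over (angle between any of tube_rack, reagent_bottle, small_bottle, tip_box, beaker, sample_jar's own z axis and vertical above 0.4 rad).
It also fails if it takes over 61 s, if anything falls off the work surface, if the arm or the gripper's body presses on something with over 40 N, if the wrist force passes 120 N, or if a joint passes its speed limit or range.

## Working session

There is one attempt and no reset: what is moved stays moved. The work goes in short steps, Python scripts to look and compute and a tool call to move; the robot and the scene stay as the last step left them, time stands still between calls to the robot, and variables do not carry over. Pictures are saved under pics/ and viewed, and the job is handed in when it is done.

Besides the shell and the picture viewer there is one more tool, called by a JSON object that holds its "fn" and its "kwargs", one argument or row to a line. carry_out: Moves the arm, as the interface text tells. Its arguments: {"type":"object","properties":{"deltas":{"type":"array"},"newtons":{"type":"number"}},"required":["deltas"]}

```bash
mkdir -p pics; cat > h.py <<'E'
import numpy as np, cv2, pickle
from rig import readout, eyes, job
def snap(n,tag):
    d=eyes.get_image(n); pickle.dump(d,open(f'pics/{tag}.pkl','wb')); cv2.imwrite(f'pics/{tag}.png',d['color'][:,:,::-1]); return d
def R(q):
    from scipy.spatial.transform import Rotation as Ro
    return Ro.from_quat(np.array(q)[[1,2,3,0]]).as_matrix()
def ray(d,u,v):
    p=cv2.undistortPoints(np.array([[[u,v]]],float),np.array(d['mtx']),np.array(d['distortion']))[0,0]
    return np.array([p[0],p[1],1.0])
def camR(d):
    o=np.array(d['orientation']); return o if o.shape==(3,3) else R(o)
def pt(d,u,v,z=None):
    r=ray(d,u,v)
    if z is None: z=d['z_map'][int(v),int(u)]; return camR(d)@(r*z)+np.array(d['origin'])
def ptz(d,u,v,h):
    r=camR(d)@ray(d,u,v); o=np.array(d['origin']); return o+r*(h-o[2])/r[2]
def proj(d,P):
    P=np.atleast_2d(P).astype(float); c=(P-np.array(d['origin']))@camR(d)
    return cv2.projectPoints(c.reshape(-1,1,3),np.zeros(3),np.zeros(3),np.array(d['mtx']),np.array(d['distortion']))[0].reshape(-1,2)
E
python3 - <<'E'
from h import *
print(readout.get_state())
for n in('top','side'):
    d=snap(n,n+'0'); print(n,d['mtx'],d['distortion'],d['origin'],d['orientation'])
E
```

```text
{'clock': 0.0, 'qpos': array([ 9.92981208e-01,  2.76578669e-01,  1.50612389e+00,  7.01608727e-06,
        1.36066002e+00, -1.21010723e-01]), 'qd': array([ 1.08898555e-03,  1.61210963e-03,  3.87867233e-04,  1.78651794e-04,
        7.87650361e-04, -4.66076433e-05]), 'effort': array([-5.50535569e-04, -4.16766930e+01, -2.45809704e+01, -2.02856763e-04,
        1.09686790e-02,  2.39786635e-05]), 'position': array([0.25336765, 0.51563597, 0.24915265]), 'ee_rot': array([ 0.68852591,  0.15951751,  0.68895892, -0.16069175]), 'contact_force': array([-0.06966076,  0.1289356 ,  0.44858622]), 'moment': array([ 0.01289982, -0.01231889,  0.02857266]), 'width': 0.08560969639715518}
top [[457.16857725   0.         251.88675526]
 [  0.         457.16857725 197.5999061 ]
 [  0.           0.           1.        ]] [-0.11538409  0.          0.          0.          0.        ] [0.51315002 0.03418866 1.25781508] [ 0.02311327 -0.70314451  0.71031241 -0.02257973]
side [[400.10049895   0.         258.91234253]
 [  0.         400.10049895 190.4225798 ]
 [  0.           0.           1.        ]] [-0.0250879  0.         0.         0.         0.       ] [ 0.15707053 -0.46363431  0.93064139] [-0.3109135   0.89046717 -0.31175735  0.11492767]
```

View pics/top0.png

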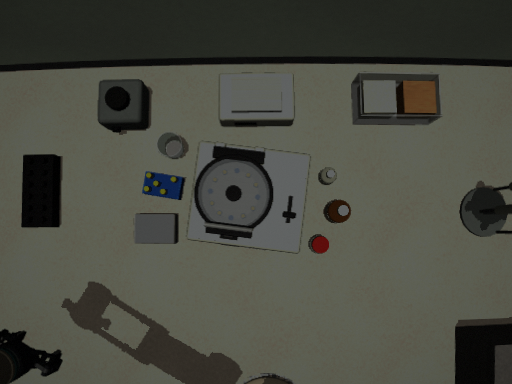

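View pics/side0.png

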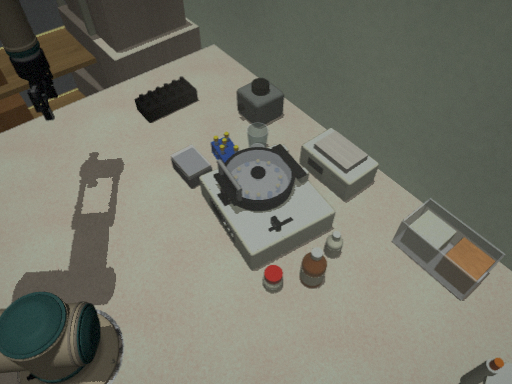

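```bash
python3 - <<'E'
from h import *
t=cv2.imread('pics/top0.png')[130:262,175:325]; t=cv2.convertScaleAbs(t,alpha=1.6)
cv2.imwrite('pics/top0c.png',cv2.resize(t,None,fx=5,fy=4.5*5/4.5*0.9,interpolation=cv2.INTER_CUBIC))
s=cv2.imread('pics/side0.png')[130:270,190:350]; s=cv2.convertScaleAbs(s,alpha=1.5)
cv2.imwrite('pics/side0c.png',cv2.resize(s,None,fx=4,fy=4,interpolation=cv2.INTER_CUBIC))
E
```

```text
(no output)
```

View pics/top0c.png

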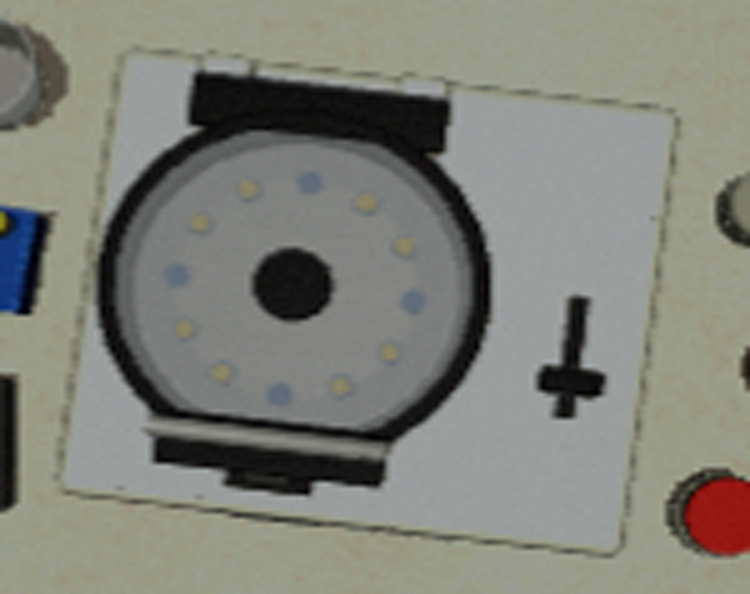

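View pics/side0c.png

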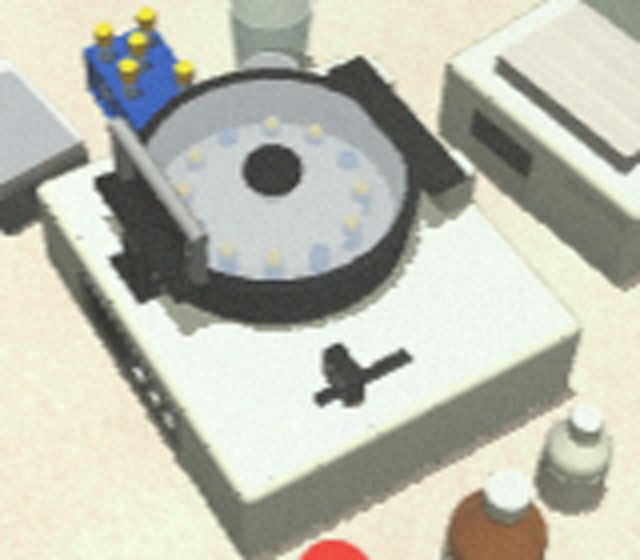

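```bash
python3 - <<'E'
from h import *
d=pickle.load(open('pics/top0.pkl','rb')); s=pickle.load(open('pics/side0.pkl','rb'))
f=lambda x,y:(175+x/5,130+y/4.5)
for n,c,h in [('BL',(125,50),.085),('BR',(678,110),.085),('FR',(615,555),.085),('FL',(62,490),.085),('barL',(148,426),.176),('barR',(389,451),.176),('tab',(571,381),.114),('barmid',(268,438),.176)]:
    p=ptz(d,*f(*c),h); print(n,p.round(4), pt(d,*f(*c)).round(3))
A=[ptz(d,*f(*c),.085) for c in[(125,50),(678,110),(615,555),(62,490)]]
loc=np.array([[.13,.11],[.13,-.185],[-.13,-.185],[-.13,.11]]);W=np.array(A)[:,:2]
l=loc-loc.mean(0);w=W-W.mean(0);H=l.T@w
th=np.arctan2(H[0,1]-H[1,0],H[0,0]+H[1,1]);Rm=np.array([[np.cos(th),-np.sin(th)],[np.sin(th),np.cos(th)]])
t=W.mean(0)-Rm@loc.mean(0);print('yaw',th,np.degrees(th),'orig',t,'res',(W-(loc@Rm.T+t)))
print('grip',t+Rm@[-.085,0],'hinge',t+Rm@[.11,0])
for p in [(190+160/4,130+185/4)]: print('side mid bar',ptz(s,*p,.170))
# projections into side
g=np.r_[t+Rm@[-.085,0],.170]; e=np.r_[Rm@[0,.057],0]
print(proj(s,[g,g+e,g-e]),proj(d,[g,g+e,g-e]))
tb=ptz(d,*f(571,381),.114)[:2]; print('tab local',Rm.T@(tb-t))
E
```

```text
BL [0.7376 0.1681 0.085 ] [0.739 0.169 0.08 ]
BR [ 0.6997 -0.1187  0.085 ] [ 0.713 -0.13   0.002]
FR [ 0.445  -0.0818  0.085 ] [ 0.44  -0.09   0.004]
FL [0.4846 0.2011 0.085 ] [0.485 0.202 0.081]
barL [0.5201 0.1472 0.176 ] [0.52  0.147 0.176]
barR [0.5059 0.0333 0.176 ] [0.505 0.033 0.086]
tab [ 0.5434 -0.0583  0.114 ] [ 0.543 -0.058  0.115]
barmid [0.5133 0.0904 0.176 ] [0.513 0.091 0.173]
yaw -0.13600907589015973 -7.792746023980673 orig [0.59682459 0.07933232] res [[-0.00291478 -0.00256953]
 [-0.00086144  0.00285428]
 [ 0.00207613  0.00452716]
 [ 0.00170009 -0.00481191]]
grip [0.51260956 0.09085748] hinge [0.70580874 0.0644174 ]
side mid bar [0.51726734 0.08668656 0.17      ]
[[227.51389602 176.13259285]
 [217.06887046 161.71713442]
 [238.61727275 191.45349122]] [[228.53863573 227.63196007]
 [204.80426378 224.59248738]
 [252.33522567 230.65835256]]
tab local [-0.03424907 -0.14359154]
```

```bash
cat > plan.py <<'E'
from h import *
from scipy.spatial.transform import Rotation as Ro
YAW=-0.131
def plan(target, yaw=YAW, tilt=0.0):
    """shift & turn in tool units to bring TCP to target; tool x down (tilted), tool y along +-centrifuge x"""
    st=readout.get_state(); T=R(st['ee_rot'])
    cx=np.array([np.cos(yaw),np.sin(yaw),0]); x=np.array([0,0,-1.])
    x=Ro.from_rotvec(np.array([-np.sin(yaw),np.cos(yaw),0])*tilt).apply(x)
    cxt=Ro.from_rotvec(np.array([-np.sin(yaw),np.cos(yaw),0])*tilt).apply(cx)
    best=None
    for sg in(1,-1):
        y=sg*cxt; G=np.c_[x,y,np.cross(x,y)]
        rv=Ro.from_matrix(T.T@G).as_rotvec()
        if best is None or np.linalg.norm(rv)<np.linalg.norm(best[0]): best=(rv,G)
    print('t',st['clock'],'pos',st['position'].round(4),'F',st['contact_force'].round(2),'w',round(st['width'],4),'q',st['qpos'].round(2))
    print('toolaxes\n',T.round(3))
    dp=np.array(target)-st['position']
    print('turn units(4deg)',(np.degrees(best[0])/4).round(2),'shift mm in current tool',(T.T@dp*1000).round(1),'in goal tool',(best[1].T@dp*1000).round(1))
E
python3 -c "
from plan import *
plan([.513,.0905,.25])"
```

```text
t 0.1 pos [0.2534 0.5157 0.2493] F [-0.17 -0.09 -0.3 ] w 0.0851 q [ 0.99  0.28  1.51  0.    1.36 -0.12]
toolaxes
 [[-0.001  0.441  0.897]
 [-0.001  0.897 -0.441]
 [-1.    -0.002 -0.   ]]
turn units(4deg) [1.783e+01 1.000e-02 2.000e-02] shift mm in current tool [-4.000e-01 -2.671e+02  4.205e+02] in goal tool [ -0.7 312.9 387.6]
```

{"fn": "carry_out", "kwargs": {
  "deltas": [0,-0.3,0.7,1,0,0,1,0,-0.25,0.7,1,0,0,1,0,-0.2,0.7,1,0,0,1,0,-0.15,0.7,1,0,0,1,0,-0.1,0.7,1,0,0,1,0,-0.05,0.7,1,0,0,1,0,0,0.7,1,0,0,1,0,0.05,0.7,1,0,0,1,0,0.1,0.7,1,0,0,1,0,0.1,0.7,1,0,0,1],
  "newtons": 40
}}

```text
clock: 1.35
position: [0.5284, 0.1832, 0.2495]
ee_rot: [0.592, 0.387, 0.592, -0.387]
contact_force: [0.3, 0.1, 0.6]
width: 0.0852
```

```bash
python3 -c "
from plan import *
plan([.513,.0905,.25])"
```

```text
t 1.35 pos [0.5284 0.1832 0.2495] F [0.32 0.05 0.62] w 0.0852 q [ 0.21  0.25  1.54  0.    1.35 -0.2 ]
toolaxes
 [[-0.001  0.916  0.402]
 [ 0.     0.402 -0.916]
 [-1.    -0.001 -0.   ]]
turn units(4deg) [ 7.8  -0.    0.01] shift mm in current tool [ -0.5 -51.3  78.7] in goal tool [-0.5 -3.1 93.9]
```

{"fn": "carry_out", "kwargs": {
  "deltas": [0,-0.1,0.19,1,0,0,1,0,-0.09,0.19,1,0,0,1,0,-0.08,0.19,1,0,0,1,0,-0.07,0.19,1,0,0,1,0,-0.05,0.19,1,0,0,1,0,-0.03,0.19,1,0,0,1,0,-0.03,0.19,1,0,0,1,0,-0.02,0.19,0.8,0,0,1,0,0,0,0,0,0,1]
}}

```text
clock: 2.48
position: [0.5158, 0.0881, 0.2498]
ee_rot: [-0.466, -0.531, -0.467, 0.531]
contact_force: [0.7, 0.2, 0.8]
width: 0.0853
```

```bash
python3 -c "
from plan import *
plan([.513,.0905,.17])
snap('top','top1');snap('side','side1')
t=cv2.imread('pics/top1.png')[130:262,175:325]; t=cv2.convertScaleAbs(t,alpha=1.6)
s=cv2.imread('pics/side1.png')[100:240,150:310]; s=cv2.convertScaleAbs(s,alpha=1.5)
cv2.imwrite('pics/side1c.png',cv2.resize(s,None,fx=4,fy=4,interpolation=cv2.INTER_CUBIC))
"
```

```text
t 2.475 pos [0.5158 0.0881 0.2498] F [0.67 0.16 0.84] w 0.0853 q [0.04 0.2  1.61 0.   1.33 0.17]
toolaxes
 [[-0.     0.992 -0.129]
 [-0.    -0.129 -0.992]
 [-1.    -0.     0.   ]]
turn units(4deg) [0.02 0.   0.01] shift mm in current tool [79.8 -3.  -2. ] in goal tool [79.8 -3.1 -2. ]
```

View pics/side1c.png

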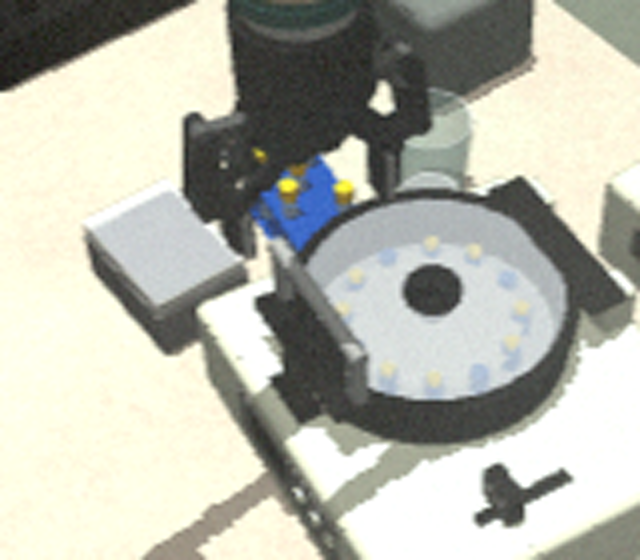

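{"fn": "carry_out", "kwargs": {
  "deltas": [0.3,-0.05,-0.03,0,0,0,1,0.3,0,0,0,0,0,1,0.3,0,0,0,0,0,1,0.3,0,0,0,0,0,1,0.13,0,0,0,0,0,1,0,0,0,0,0,0,1]
}}

```text
clock: 3.32
position: [0.5132, 0.0912, 0.1699]
ee_rot: [-0.467, -0.531, -0.467, 0.531]
contact_force: [0.1, -0.2, 0.3]
width: 0.0853
```

```bash
python3 -c "
from plan import *
plan([.513,.0905,.17])
snap('top','top2');snap('side','side2')
s=cv2.imread('pics/side2.png')[100:240,150:310]; s=cv2.convertScaleAbs(s,alpha=1.5)
cv2.imwrite('pics/side2c.png',cv2.resize(s,None,fx=4,fy=4,interpolation=cv2.INTER_CUBIC))
"
```

```text
t 3.325 pos [0.5132 0.0912 0.1699] F [ 0.11 -0.24  0.34] w 0.0853 q [0.04 0.26 1.74 0.   1.14 0.17]
toolaxes
 [[-0.001  0.992 -0.128]
 [ 0.    -0.128 -0.992]
 [-1.    -0.001 -0.   ]]
turn units(4deg) [ 0.04 -0.    0.01] shift mm in current tool [-0.1 -0.1  0.7] in goal tool [-0.1 -0.1  0.7]
```

View pics/side2c.png

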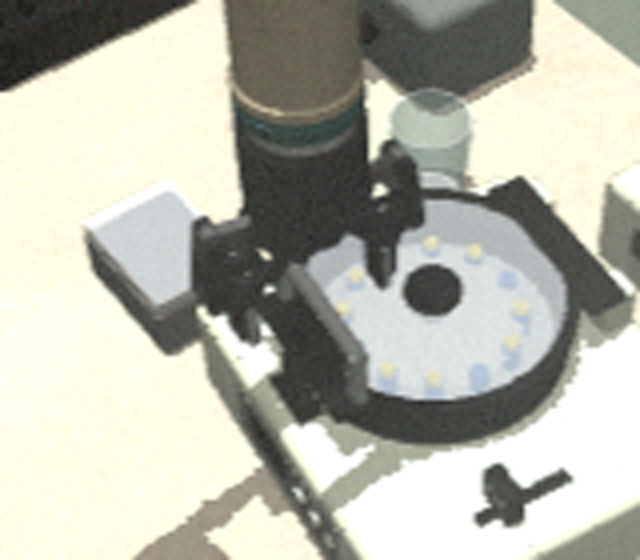

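{"fn": "carry_out", "kwargs": {
  "deltas": [0,0,0,0,0,0,-1,0,0,0,0,0,0,-1,0,0,0,0,0,0,-1,0,0,0,0,0,0,-1,0,0,0,0,0,0,-1,0,0,0,0,0,0,-1],
  "newtons": 60
}}

```text
clock: 4.18
position: [0.5156, 0.0906, 0.1706]
ee_rot: [0.468, 0.532, 0.466, -0.53]
contact_force: [4.7, -0.7, -2.3]
width: 0.0097
```

{"fn": "carry_out", "kwargs": {
  "deltas": [-0.02,0.04,0,0,0,0,-1,-0.03,0,0,0,0,0,-1]
}}

```text
clock: 4.42
position: [0.5161, 0.0906, 0.1727]
ee_rot: [0.467, 0.531, 0.467, -0.531]
contact_force: [5.2, -1.0, -5.8]
width: 0.0101
```

{"fn": "carry_out", "kwargs": {
  "deltas": [-0.03,0,0,0,0,0,-1]
}}

```text
clock: 4.55
position: [0.5166, 0.0905, 0.1748]
ee_rot: [0.467, 0.532, 0.466, -0.531]
contact_force: [6.0, -0.8, -7.5]
width: 0.0097
```

{"fn": "carry_out", "kwargs": {
  "deltas": [-0.03,0,0,0,0,0,-1]
}}

```text
clock: 4.68
position: [0.5171, 0.0904, 0.1767]
ee_rot: [0.468, 0.532, 0.466, -0.53]
contact_force: [7.7, -1.2, -8.7]
width: 0.0101
```

{"fn": "carry_out", "kwargs": {
  "deltas": [-0.03,0.02,0,0,0,0,-1]
}}

```text
clock: 4.8
position: [0.5176, 0.0903, 0.1784]
ee_rot: [0.467, 0.531, 0.466, -0.531]
contact_force: [5.4, -1.2, -6.1]
width: 0.0097
```

```bash
python3 -c "
from plan import *
plan([.513,.0905,.17])
snap('top','top3');snap('side','side3')
a=cv2.imread('pics/side2.png')[130:220,170:250];b=cv2.imread('pics/side3.png')[130:220,170:250]
s=cv2.convertScaleAbs(np.hstack([a,b]),alpha=1.5)
cv2.imwrite('pics/side3c.png',cv2.resize(s,None,fx=5,fy=5,interpolation=cv2.INTER_CUBIC))
"
```

```text
t 4.8 pos [0.5176 0.0903 0.1784] F [ 5.38 -1.18 -6.13] w 0.0097 q [ 0.04  0.25  1.72 -0.    1.16  0.17]
toolaxes
 [[ 0.001  0.992 -0.128]
 [-0.    -0.128 -0.992]
 [-1.     0.001 -0.   ]]
turn units(4deg) [ 0.03 -0.   -0.02] shift mm in current tool [ 8.4 -4.6  0.4] in goal tool [ 8.4 -4.6  0.4]
```

View pics/side3c.png

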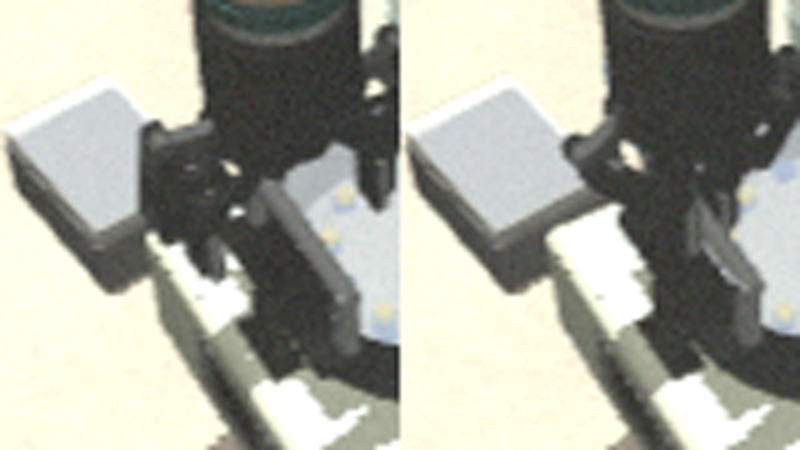

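```bash
python3 -c "
from h import *
for k in ['side0','side2','side3','top0','top3']:
    d=pickle.load(open(f'pics/{k}.pkl','rb')); z=d['z_map']; v,u=np.nonzero(z>0)
    p=cv2.undistortPoints(np.c_[u,v].astype(float).reshape(-1,1,2),d['mtx'],d['distortion'])[:,0]
    P=(np.c_[p,np.ones(len(p))]*z[v,u][:,None])@camR(d).T+d['origin']
    c,s=np.cos(-.131),np.sin(-.131); L=(P[:,:2]-[.5973,.0794])@np.array([[c,-s],[s,c]])
    m=(L[:,0]>-.11)&(L[:,0]<-.06)&(((L[:,1]<-.03)&(L[:,1]>-.055)))&(P[:,2]>.13)
    print(k,m.sum(),'high z',np.sort(P[m,2])[-12:].round(4), 'med', np.median(P[m],0).round(4))
"
```

```text
side0 107 high z [0.1766 0.1768 0.1769 0.1769 0.1772 0.1774 0.1776 0.1777 0.1779 0.1779
 0.179  0.1797] med [0.5069 0.042  0.1608]
side2 1318 high z [0.5609 0.561  0.5612 0.5613 0.5613 0.5613 0.5613 0.5614 0.5615 0.5615
 0.5615 0.5615] med [0.507  0.057  0.4014]
side3 1445 high z [0.5683 0.5684 0.5684 0.5685 0.5685 0.5687 0.5687 0.5689 0.569  0.5692
 0.5692 0.5692] med [0.5093 0.0564 0.3987]
top0 57 high z [0.1764 0.1765 0.1766 0.1768 0.1768 0.1771 0.1777 0.1777 0.1782 0.1783
 0.1789 0.1795] med [0.5067 0.0493 0.1742]
top3 532 high z [0.5676 0.5676 0.5677 0.5678 0.568  0.5681 0.5683 0.5683 0.5687 0.5688
 0.5694 0.5694] med [0.5075 0.0483 0.5617]
```

```bash
python3 -c "
from h import *
for k in ['side0','side2','side3','top0','top3']:
    d=pickle.load(open(f'pics/{k}.pkl','rb')); z=d['z_map']; v,u=np.nonzero(z>0)
    p=cv2.undistortPoints(np.c_[u,v].astype(float).reshape(-1,1,2),d['mtx'],d['distortion'])[:,0]
    P=(np.c_[p,np.ones(len(p))]*z[v,u][:,None])@camR(d).T+d['origin']
    c,s=np.cos(-.131),np.sin(-.131); L=(P[:,:2]-[.5973,.0794])@np.array([[c,-s],[s,c]])
    m=(L[:,0]>-.11)&(L[:,0]<-.06)&(((L[:,1]<-.035)&(L[:,1]>-.06)))&(P[:,2]>.165)&(P[:,2]<.2)
    print(k,m.sum(),'high z',np.sort(P[m,2])[-16:].round(4), 'med', np.median(P[m],0).round(4))
"
```

```text
side0 45 high z [0.1758 0.1758 0.1759 0.176  0.1761 0.1766 0.1768 0.1769 0.1769 0.1772
 0.1774 0.1776 0.1777 0.1779 0.1779 0.1797] med [0.5083 0.0423 0.175 ]
side2 44 high z [0.1762 0.1764 0.1766 0.1768 0.1768 0.177  0.1773 0.1774 0.1775 0.1776
 0.1777 0.178  0.1784 0.1786 0.1786 0.1792] med [0.5078 0.0424 0.175 ]
side3 60 high z [0.1847 0.1848 0.1848 0.1849 0.1849 0.1849 0.185  0.185  0.1851 0.1853
 0.1854 0.1854 0.1854 0.1857 0.1857 0.1862] med [0.51   0.0403 0.1818]
top0 41 high z [0.1746 0.1748 0.175  0.1753 0.1754 0.176  0.1764 0.1764 0.1766 0.1768
 0.1768 0.1777 0.1782 0.1783 0.1789 0.1795] med [0.5089 0.0447 0.174 ]
top3 0 high z [] med [nan nan nan]
  return _methods._mean(a, axis=axis, dtype=dtype,
  ret = um.true_divide(
```

The bar itself has risen about 8 mm, more than the 1–4 mm a caught lid allows, with only about 6 N of pull. That suggests it is free, so I'll go on gently.

{"fn": "carry_out", "kwargs": {
  "deltas": [-0.04,0.03,0,0,0,0,-1,-0.04,0.03,0,0,0,0,-1]
}}

```text
clock: 5.15
position: [0.5189, 0.0902, 0.1827]
ee_rot: [-0.466, -0.53, -0.468, 0.532]
contact_force: [-0.2, 0.8, -6.6]
width: 0.0099
```

{"fn": "carry_out", "kwargs": {
  "deltas": [-0.05,0.025,0,0,0,0,-1,-0.05,0.025,0,0,0,0,-1]
}}

```text
clock: 5.4
position: [0.521, 0.0899, 0.1888]
ee_rot: [-0.465, -0.53, -0.468, 0.533]
contact_force: [-4.9, 1.1, -3.5]
width: 0.0097
```

```bash
python3 -c "
from plan import *
plan([.513,.0905,.17])
d=snap('side','side4'); z=d['z_map']; v,u=np.nonzero(z>0)
p=cv2.undistortPoints(np.c_[u,v].astype(float).reshape(-1,1,2),d['mtx'],d['distortion'])[:,0]
P=(np.c_[p,np.ones(len(p))]*z[v,u][:,None])@camR(d).T+d['origin']
c,s=np.cos(-.131),np.sin(-.131); L=(P[:,:2]-[.5973,.0794])@np.array([[c,-s],[s,c]])
m=(L[:,0]>-.11)&(L[:,0]<-.06)&(((L[:,1]<-.035)&(L[:,1]>-.06)))&(P[:,2]>.165)&(P[:,2]<.22)
print(m.sum(),np.sort(P[m,2])[-10:].round(4))
"
```

```text
t 5.4 pos [0.521  0.0899 0.1888] F [-4.88  1.15 -3.53] w 0.0097 q [0.04 0.25 1.7  0.   1.2  0.17]
toolaxes
 [[-0.006  0.992 -0.128]
 [ 0.    -0.128 -0.992]
 [-1.    -0.006  0.   ]]
turn units(4deg) [0.03 0.   0.08] shift mm in current tool [18.9 -7.9  0.4] in goal tool [18.8 -8.   0.4]
78 [0.1945 0.1945 0.1947 0.1949 0.1951 0.1952 0.1953 0.1954 0.1954 0.1965]
```

```bash
python3 -c "
import numpy as np
f=np.radians(np.array([19.2,24,29,34,39,44,49,54,59,64,69,72.5,75]));r=.2008/.06
print(np.c_[np.degrees(f[1:]),-r*np.diff(np.sin(f)),-r*np.diff(np.cos(f))].round(3))
print(.122+.2008*np.sin(f),.705-.2*np.cos(f)*.99)"
```

```text
[[ 2.40e+01 -2.61e-01  1.03e-01]
 [ 2.90e+01 -2.61e-01  1.30e-01]
 [ 3.40e+01 -2.49e-01  1.53e-01]
 [ 3.90e+01 -2.35e-01  1.74e-01]
 [ 4.40e+01 -2.19e-01  1.93e-01]
 [ 4.90e+01 -2.01e-01  2.12e-01]
 [ 5.40e+01 -1.82e-01  2.28e-01]
 [ 5.90e+01 -1.61e-01  2.43e-01]
 [ 6.40e+01 -1.39e-01  2.57e-01]
 [ 6.90e+01 -1.16e-01  2.68e-01]
 [ 7.25e+01 -6.70e-02  1.93e-01]
 [ 7.50e+01 -4.10e-02  1.40e-01]]
[0.18803642 0.20367272 0.21934977 0.23428594 0.24836753 0.2614874
 0.27354568 0.28445061 0.29411919 0.30247784 0.30946295 0.31350636
 0.31595791] [0.51801348 0.524118   0.5318253  0.54085056 0.5511251  0.56257072
 0.57510031 0.58861852 0.60302246 0.61820251 0.63404315 0.64546025
 0.65375383]
```

{"fn": "carry_out", "kwargs": {
  "deltas": [-0.26,0.07,0,0,0,0,-1,-0.26,0.13,0,0,0,0,-1,-0.25,0.15,0,0,0,0,-1,-0.23,0.17,0,0,0,0,-1]
}}

```text
clock: 5.95
position: [0.5532, 0.0855, 0.2499]
ee_rot: [-0.466, -0.53, -0.467, 0.532]
contact_force: [-1.5, -0.4, -7.2]
width: 0.0101
```

```bash
python3 -c "
from plan import *
plan([.513,.0905,.17])
d=snap('side','side5')
s=cv2.convertScaleAbs(d['color'][60:240,120:330,::-1].copy(),alpha=1.5)
cv2.imwrite('pics/side5c.png',cv2.resize(s,None,fx=3.3,fy=3.3,interpolation=cv2.INTER_CUBIC))
"
```

```text
t 5.95 pos [0.5532 0.0855 0.2499] F [-1.54 -0.36 -7.19] w 0.0101 q [ 0.03  0.25  1.54 -0.    1.35  0.16]
toolaxes
 [[-0.003  0.992 -0.128]
 [-0.    -0.128 -0.992]
 [-1.    -0.003  0.001]]
turn units(4deg) [0.04 0.01 0.04] shift mm in current tool [ 80.  -40.3   0.1] in goal tool [ 79.9 -40.5   0.3]
```

View pics/side5c.png

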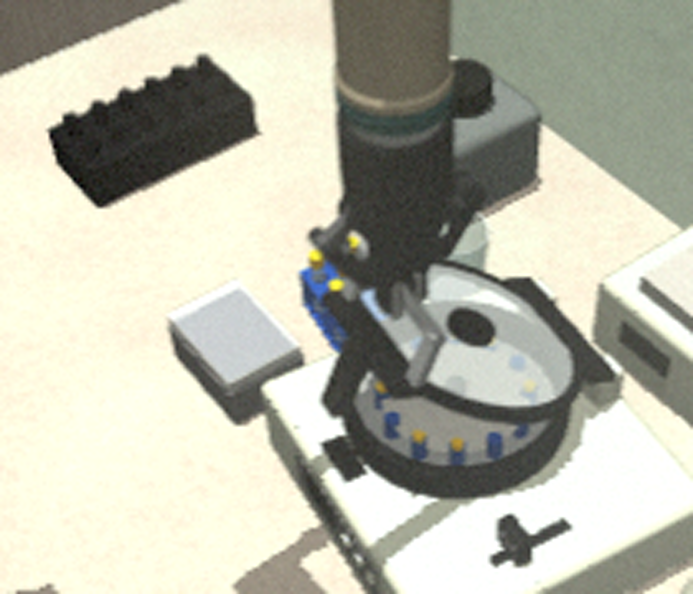

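The lid is about 25° open with the bar still in the fingers (crop 420,340), and the tab hasn't moved. Next I'll take it the rest of the way up.

{"fn": "carry_out", "kwargs": {
  "deltas": [-0.22,0.19,0,0,0,0,-1,-0.2,0.21,0,0,0,0,-1,-0.18,0.23,0,0,0,0,-1]
}}

```text
clock: 6.38
position: [0.589, 0.0806, 0.2865]
ee_rot: [-0.466, -0.529, -0.468, 0.533]
contact_force: [-6.6, -0.4, -0.1]
width: 0.0098
```

{"fn": "carry_out", "kwargs": {
  "deltas": [-0.16,0.24,0,0,0,0,-1,-0.14,0.26,0,0,0,0,-1]
}}

```text
clock: 6.62
position: [0.6185, 0.0766, 0.306]
ee_rot: [-0.466, -0.53, -0.468, 0.533]
contact_force: [-12.2, -0.2, 12.6]
width: 0.0102
```

{"fn": "carry_out", "kwargs": {
  "deltas": [-0.12,0.27,0,0,0,0,-1,-0.07,0.19,0,0,0,0,-1,-0.04,0.14,0,0,0,0,-1,0,0,0,0,0,0,-1,0,0,0,0,0,0,-1]
}}

```text
clock: 7.25
position: [0.656, 0.0714, 0.3218]
ee_rot: [0.468, 0.531, 0.466, -0.531]
contact_force: [-6.5, -1.4, 11.0]
width: 0.0099
```

```bash
python3 -c "
from plan import *
plan([.513,.0905,.17])
d=snap('side','side6')
s=cv2.convertScaleAbs(d['color'][60:240,120:330,::-1].copy(),alpha=1.5)
cv2.imwrite('pics/side6c.png',cv2.resize(s,None,fx=3.3,fy=3.3,interpolation=cv2.INTER_CUBIC))
"
```

```text
t 7.25 pos [0.656  0.0714 0.3218] F [-6.49 -1.37 10.99] w 0.0099 q [ 0.    0.38  1.18 -0.    1.58  0.13]
toolaxes
 [[ 0.002  0.992 -0.129]
 [-0.002 -0.129 -0.992]
 [-1.     0.003  0.001]]
turn units(4deg) [ 0.03  0.02 -0.04] shift mm in current tool [ 151.4 -144.7   -0.7] in goal tool [ 151.8 -144.3   -0.2]
```

View pics/side6c.png

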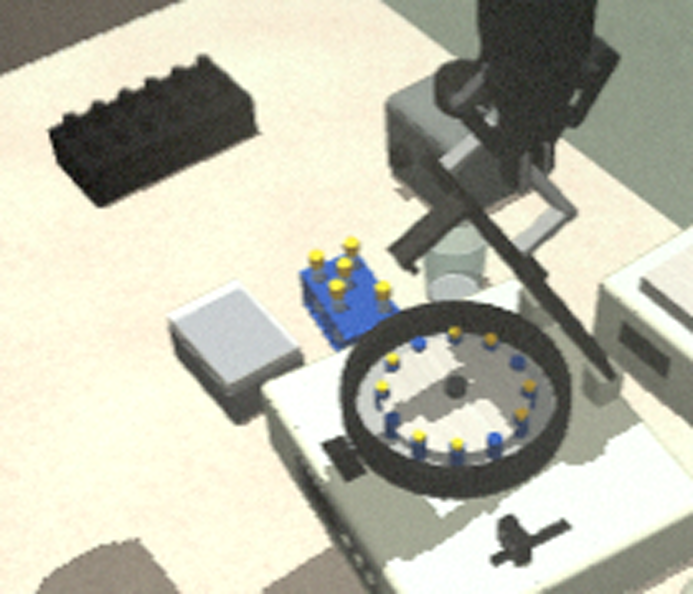

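{"fn": "carry_out", "kwargs": {
  "deltas": [-0.04,-0.02,0,0,0,0,-1,-0.04,-0.02,0,0,0,0,-1,0,0,0,0,0,0,-1,0,0,0,0,0,0,-1]
}}

```text
clock: 7.8
position: [0.6544, 0.0717, 0.3215]
ee_rot: [-0.467, -0.53, -0.467, 0.532]
contact_force: [-3.9, -4.3, -2.9]
width: 0.0093
```

```bash
python3 -c "
from plan import *
plan([.513,.0905,.17])
d=snap('side','side7');t=snap('top','top7')
a=cv2.resize(cv2.convertScaleAbs(d['color'][60:200,220:330,::-1].copy(),alpha=2),None,fx=4,fy=4,interpolation=cv2.INTER_CUBIC)
b=cv2.resize(cv2.convertScaleAbs(t['color'][120:260,180:270,::-1].copy(),alpha=2.2),None,fx=4,fy=4,interpolation=cv2.INTER_CUBIC)
cv2.imwrite('pics/s7c.png',np.hstack([a,b])[:600,:800])
"
```

```text
t 7.8 pos [0.6544 0.0717 0.3215] F [-3.94 -4.3  -2.93] w 0.0093 q [ 0.    0.38  1.18 -0.    1.59  0.13]
toolaxes
 [[-0.002  0.992 -0.129]
 [-0.002 -0.129 -0.992]
 [-1.    -0.002  0.002]]
turn units(4deg) [0.03 0.03 0.03] shift mm in current tool [ 151.7 -142.4   -0.8] in goal tool [ 151.5 -142.6   -0.2]
```

View pics/s7c.png

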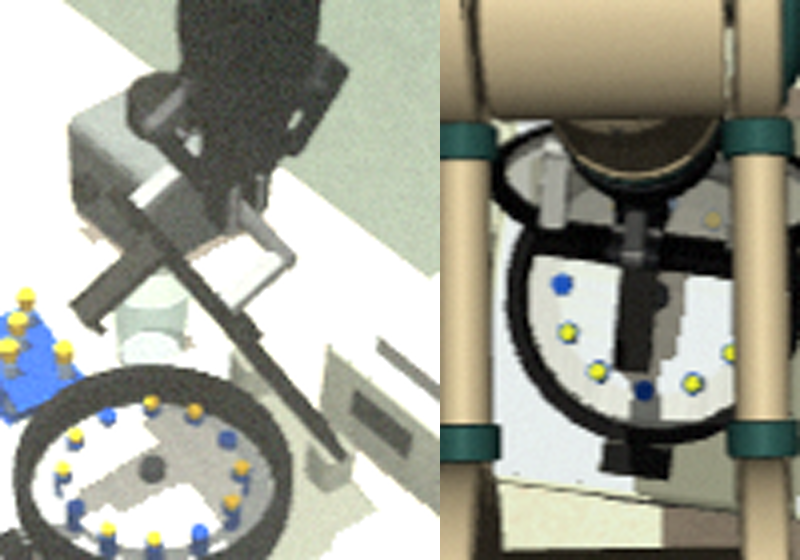

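{"fn": "carry_out", "kwargs": {
  "deltas": [0,0,0,0,0,0,-1,0,0,0,0,0,0,-1,0,0,0,0,0,0,-1,0,0,0,0,0,0,-1]
}}

```text
clock: 8.4
position: [0.6544, 0.0717, 0.3215]
ee_rot: [-0.467, -0.53, -0.467, 0.532]
contact_force: [-3.2, -4.0, -2.7]
width: 0.0095
```

```bash
python3 -c "
from plan import *
plan([.513,.0905,.17])
d=snap('side','side8'); z=d['z_map']
c,s=np.cos(-.131),np.sin(-.131)
def loc(x,y):
    P=pt(d,220+x/4,60+y/4); L=(P[:2]-[.5973,.0794])@np.array([[c,-s],[s,c]]); return np.r_[L,P[2]]
# bar right end / lid edge points read off the crop
for n,p in dict(barR=(285,262),bar2=(270,240),edge_low=(325,435),edge_mid=(250,320),edge_up=(180,245)).items():
    q=loc(*p); print(n,q.round(4),'angle from hinge',np.degrees(np.arctan2(q[2]-.122,.11-q[0])).round(1))
a=d['color'].astype(int)
b=pickle.load(open('pics/side7.pkl','rb'))['color'].astype(int); print('mean diff',abs(a-b).mean())
print(readout.get_state()['qd'].round(4))
t0=pickle.load(open('pics/side0.pkl','rb'));
"
```

```text
t 8.4 pos [0.6544 0.0717 0.3215] F [-3.2  -3.97 -2.71] w 0.0095 q [ 0.    0.38  1.18 -0.    1.59  0.13]
toolaxes
 [[-0.002  0.992 -0.129]
 [-0.002 -0.129 -0.992]
 [-1.    -0.002  0.002]]
turn units(4deg) [0.03 0.03 0.03] shift mm in current tool [ 151.8 -142.4   -0.7] in goal tool [ 151.5 -142.6   -0.2]
barR [ 0.0555 -0.0569  0.3185] angle from hinge 74.5
bar2 [ 0.0559 -0.0406  0.3222] angle from hinge 74.9
edge_low [ 0.0681 -0.0968  0.2032] angle from hinge 62.7
edge_mid [ 0.0633 -0.0175  0.2365] angle from hinge 67.8
edge_up [0.1957 0.2684 0.0205] angle from hinge -130.2
mean diff 2.013185289171007
[ 0.0017  0.0003 -0.001   0.0006 -0.     -0.0002]
```

```bash
python3 -c "
from h import *
job.sign_off(); print(readout.get_state()['position'])"
```

```text
the job is handed in; nothing more can be done
the job is handed in; nothing more can be done
```

The lid was not caught, so I left the release tab alone and swung the lid open. I handed in still gripping the bar, at 8.4 s of the 61 s allowed.

- **Tug:** I pinched the bar and pulled up in steps of about 2 mm. The bar rose about 8 mm in the depth image, then about 18 mm, where a caught lid stops at 1–4 mm. The upward pull stayed under 9 N, a few newtons more than a free lid should need. Some of that may come from a sideways push on the bar, because I gripped it about 2 mm off.
- **Lid angle:** In depth, the bar sits about 74.5–75° above the hinge line, which puts the lid at about 61° (1.06 rad).
- **Stillness:** The tool position did not change over the last half-second, and joint speeds were about zero. I did not measure the lid's own speed.
- **Surroundings:** In the side pictures the tab looked unmoved. The bystanders in view also looked undisturbed, though I did not measure any of them.

**Loose ends:**
- The force on the tool reached about 12 N upward and 12 N sideways near the end of the swing. I raised the tool a little, which left about 3–4 N on each axis, including an unexplained 4 N along the bar.
- The tool's height would put the lid about 9° steeper than the bar does, probably because the pads hold the bar a few mm below the grasp point.

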